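Reset the laser interlock with its key

TASK

Reset the laser interlock: take the key from its stand, push it fully home in the key switch, turn it gently clockwise until you feel it come up against its stop, and turn it back to its home position. Then draw the key out and stand it upright, fully seated, in its stand again; do not force the switch, and leave the other things on the table where they are.

Things in the scene. Friction and masses are not known exactly. Their poses are not given: they have to be found in the camera images.
- key_bow (a point): centre of the key's bow, an upright black plate 34 mm wide (key x) x 10 mm thick (key y) x 40 mm high, z up; grasp it across the 10 mm, from above. Below it: a short neck, then a round steel collar 28 mm across (top 23 mm, underside 28 mm below this point), then shaft and bit; the tip is 49 mm below this point
- key: the whole key, about 90 g; origin at the middle of its tip, axes as key_bow. The tip is a flat steel bit 22 mm (key x) x 7 mm (key y) x 10 mm high, the same after a half turn, on a shaft of 7 mm diameter
- key_collar (a point): centre of the underside of the key's collar, 21 mm above the tip; this face lies on the faceplate when the key is fully home in the switch, and on the stand's top when it is stowed
- lock: key switch: grey box 90 (x) x 80 (y) x 40 mm high with an aluminium faceplate, fixed to the table; origin at the centre of its underside, z up. From home the key turns only clockwise seen from above; a rigid home stop blocks it the other way. It must not be pressed by the key with more than 45 N in all
- keyhole (a point): centre of the keyway in the top face of the key switch: a straight slot 23.4 mm along lock x, 8.4 mm along lock y, 1.5 mm chamfer, through a faceplate 8 mm thick. Below is a chamber in which the bit turns once the collar rests on the faceplate. The bit passes the slot only with key x along lock x (either way round): that is home
- lock_works: the hidden inner works of the key switch, origin and axes as lock. The bit meets the clockwise stop somewhere between 50 and 82 degrees from home; where differs from run to run and cannot be seen: feel for it. The stop is sprung, about 0.05 N m on the key per 2 degrees: 3 N on the bit (0.03 N m) is a firm touch, over 15 N (0.13 N m, some 5 degrees in) overloads it
- stand: key stand: grey block 60 (x) x 46 (y) mm on a slightly larger aluminium foot, 38 mm high in all, fixed to the table; origin at the centre of its underside, z up
- stand_slot (a point): centre of the slot in the stand's top, 38 mm above the table; slot 24.5 mm along the stand's x, 10.5 mm along its y, 28 mm deep. The key stands in it at the start, collar on the stand's top.
- window_cap: bystander: round black cap with white insert, 61 mm across
- kf_ring_1: bystander: steel centring ring 41 mm across, 14 mm high
- tape_roll: bystander: roll of pale tape 59 mm across, 18 mm high
- kf_clamp: bystander: hinged steel ring clamp lying flat, 51 x 73 x 13 mm
- swab_box: bystander: small box, 90 x 45 x 22 mm
- tweezers: bystander: steel tweezers lying flat, 126 mm long
- m6_screw_2: bystander: steel screw lying on its side, 23 mm long

How it is judged (in metres and radians):
On the way, in this order (a step that is already met when the one before it is completed fails the run):
1. the key is fully home in the key switch, collar on the faceplate (within 2 mm), long side along the slot (z of key_collar in the frame of keyhole below 0.002 m and horizontal distance between key_collar and keyhole below 0.004 m and angle between the x axis of key and the x axis of lock, either way round below 0.15 rad), for 0.1 s.
2. the key is turned clockwise against its stop: the bit presses on it with more than 1.5 N (z of key_collar in the frame of keyhole below 0.004 m and angle between the x axis of key and the x axis of lock, either way round above 0.75 rad and contact force between key and lock_works above 1.5 N), for 0.1 s.
3. the key is back home (within 0.14 rad), still in the switch (z of key_collar in the frame of keyhole below 0.006 m and horizontal distance between key_collar and keyhole below 0.004 m and angle between the x axis of key and the x axis of lock, either way round below 0.14 rad), for 0.1 s.
4. the key is drawn out of the switch (z of key in the frame of keyhole above 0.005 m), for 0.1 s.
At the end, for the whole second after the job is handed in: The key stands at rest in the stand's slot: collar centre within 6 mm of the slot's centre, collar within 3 mm of the stand's top, upright within 0.1 rad (horizontal distance between key_collar and stand_slot below 0.006 m and z of key_collar in the frame of stand_slot below 0.003 m and angle between key's own z axis and vertical below 0.1 rad and linear speed of key below 0.02 m/s); the robot touches nothing.
It fails at once if the key overloads the clockwise stop (more than 15 N) (contact force between key and lock_works above 15 N).
It fails at once if the key is forced against the switch (more than 45 N) (contact force between key and lock above 45 N).
It fails at once if a bystander is moved more than 20 mm (distance of any of window_cap, kf_ring_1, tape_roll, kf_clamp, swab_box, tweezers, m6_screw_2 from where it was at the start of the episode above 0.02 m).
It also fails if it takes over 72 s, if anything falls off the work surface, if the arm or the gripper's body presses on something with over 40 N, if the wrist force passes 120 N, or if a joint passes its speed limit or range.

ROBOT

A 6-joint arm with a two-finger parallel gripper is mounted at the origin on a cart in front of the work surface, level with it; the furniture and walls round the work are solid. World frame = base frame: x ahead of the robot, y to its left, z up, the work surface at z = 0. Lengths are in mm, angles in rad, forces in N, time in s.
With the tool pointing down it reaches from about 400 to 925 mm from the base axis. Payload 12.5 kg.
Tool frame: the origin (TCP) lies between the finger pads; the fingertips stand 25 mm ahead of it and the grasp point (between the pads) lies 6 mm ahead of it; z points along the fingers, y is the line along which they close (so a half turn about z gives the same grasp; the last joint's range is limited). The gripper opens to 95 mm and grips with 3 to 60 N. Pads are 20 mm wide; open, the fingers measure 119 mm over their backs; the gripper's body (75 mm by 180 mm) begins 59 mm behind the grasp point.
Start: joints at [-1.254, 0.491, 1.559, -0, 1.092, -0.106], TCP at [256.471, -569.971, 239.661] pointing down, gripper open.
Joint ranges: [-3.1, 3.1], [-0.84, 2.19], [0.05, 2.79], [-1.13, 4.28], [0.06, 2.93], [-2.69, 2.69]. Speed limits (rad/s): [2.22, 2.22, 2.79, 3.14, 3.14, 3.14].

INTERFACE

Orientations are given as [roll, pitch, yaw] about the fixed x, y, z axes, in that order (R = Rz(yaw) Ry(pitch) Rx(roll)).
In Python, from cell import state, read_camera, job_done, cut_out gives the robot as it stands. The module is installed in compiled form; this text tells all that it offers.
- The arm moves only by the tool jog_arm, never from a script. Its argument "motion" is a list of rows, each a list of 2 entries, a list of its own where there are three numbers: the shift along the tool's x, y, z in mm, then the turn about the tool's z in rad. A call has 1 to 5 rows; each row is the pose to reach, as a shift and turn from the pose commanded when the call began, along the tool's axes at that moment; what a row does not reach only later rows make up. A row lasts 1/10 s, in which the tool goes at most 50 mm and 8.59 degrees, less where a joint would pass 70% of its speed; a pose out of reach is approached as far as the arm can. A call with a gripper value outside its range is refused whole. "grip" is the closure, from 0 (fully open) to 1 (shut), set as the call begins (left out, the last holds). The fingers move at their own pace and stop on an object; the grip force is fixed at half the most. Time passes only in rows, so rows that repeat a pose let the fingers close. It gives the time, the measured TCP pose, the force, the opening and the grip force at its end, in the units of the state.
- state(): the state, without advancing time (a new reading comes with each control period).
- read_camera(name): name is "scene" or "top" or "wrist"; returns a dict with "img" (384x512x3 uint8, blue, green, red), "vertical_fov" (degrees; the focal length in pixels is half the picture's height over the tangent of half this angle, whatever the lens; pixels are square), "cx", "cy" (the principal point, pixels), "extrinsics" (4x4, takes a point from camera to world coordinates). Camera axes: x right, y up, looking along -z (the intrinsics and any distortion apply to the point x, -y, -z); pixel columns grow to the right and rows downward; lengths in mm; the calibration is good to about 2 mm. A picture is of the moment at which its call begins. There is no depth.
- job_done(): hands the job in; it is judged then, once.
Trained networks look in a picture, given as the dict that the camera call returned (one of the last four; its "shot" number tells which), for a name from the list of things; names that differ only in an ending like _2 or _b are one class to them, and where a whole thing is asked for, a point or a joint stands for the part that bears it (a point fixed in the world has none). Each returns a list of dicts, best first, with "p" (0 to 1); they miss things now and then, are a little off and sometimes report something else, mostly with a low value. They report only what shows in the picture. A call takes as long as a camera call.
- cut_out(name, picture): "region" (384x512 bool, what is visible of it) and "box" ([left, top, right, bottom] in pixels, round what is visible of it).
The state is a dict: "t": time; "joints": joint angles; "qvel": joint speeds; "tau": joint torques, N m; "eef_pos": TCP position; "tcp_rot": TCP orientation; "ft_force": force on the tool from outside, world axes, zero at the start; "moment": the same for the moment, N m; "opening": opening from 0.0 (shut) to 1.0 (fully open); "grip_force": force on a finger pad.
Only numpy, scipy, OpenCV 4.12 (cv2) and the standard library are available. Lean on these libraries where they do the work, as an engineer would, in place of code of your own. Each camera call takes 0.05 s, during which the arm holds its last target. There are 200 camera calls.

## Working session

There is one attempt and no reset: what is moved stays moved. The work goes in short steps, Python scripts to look and compute and a tool call to move; the robot and the scene stay as the last step left them, time stands still between calls to the robot, and variables do not carry over. Pictures are saved under pics/ and viewed, at most 10 in all, crops included, and the job is handed in when it is done.

Besides the shell and the picture viewer there is one more tool, called after "Emit:" by a JSON object that holds its "api" and its "payload", one argument or row to a line. jog_arm: Moves the arm, as the interface text tells. Its arguments: {"type":"object","properties":{"motion":{"type":"array"},"grip":{"type":"number"}},"required":["motion"]}

```bash
mkdir -p pics; cat > h.py <<'E'
import numpy as np, cv2
from cell import state, read_camera, job_done, cut_out
def ray(c,u,v):
    f=192/np.tan(np.radians(c["vertical_fov"])/2); E=np.array(c["extrinsics"])
    d=E[:3,:3]@np.array([(u-c["cx"])/f,-(v-c["cy"])/f,-1]); return E[:3,3],d
def at_z(c,u,v,z):
    o,d=ray(c,u,v); return o+d*(z-o[2])/d[2]
def proj(c,p):
    f=192/np.tan(np.radians(c["vertical_fov"])/2); E=np.array(c["extrinsics"])
    q=E[:3,:3].T@(np.array(p)-E[:3,3]); return c["cx"]-f*q[0]/q[2], c["cy"]+f*q[1]/q[2]
E
python3 - <<'E'
from h import *
np.set_printoptions(precision=2,suppress=True)
s=state(); print({k:np.round(s[k],3) for k in s})
for n in ["scene","top","wrist"]:
    c=read_camera(n); cv2.imwrite(f"pics/{n}0.png",c["img"])
    print(n,{k:c[k] for k in c if k!="img"})
    for o in ["key","lock","stand"]:
        for r in cut_out(o,c)[:2]:
            R=cv2.minAreaRect(np.argwhere(r["region"])[:,::-1].astype(np.float32)); print(o,round(r["p"],2),r["box"],R)
im=[cv2.imread(f"pics/{n}0.png") for n in ["scene","top","wrist"]]
cv2.imwrite("pics/a0.png",cv2.resize(np.vstack([np.hstack(im[:2]),np.hstack([im[2],im[2]*0])]),(800,600)))
E
```

```text
{'t': np.float64(0.0), 'joints': array([-1.25,  0.49,  1.56, -0.  ,  1.09, -0.11]), 'qvel': array([-0.,  0.,  0., -0., -0.,  0.]), 'tau': array([ -0.  , -61.27, -25.82,   0.07,   0.05,  -0.  ]), 'eef_pos': array([ 256.39, -569.75,  239.08]), 'tcp_rot': array([-3.14, -0.  ,  0.42]), 'ft_force': array([-0.2, -0.2,  0.6]), 'moment': array([ 0.02,  0.09, -0.01]), 'grip_force': np.float64(0.0), 'opening': np.float64(1.001)}
scene {'vertical_fov': 56.099064300485225, 'cx': 255.93352302686296, 'cy': 191.73587523160987, 'extrinsics': array([[  -0.61,    0.52,   -0.6 , -137.09],
       [  -0.79,   -0.41,    0.45,  445.83],
       [  -0.01,    0.75,    0.66,  778.64],
       [   0.  ,    0.  ,    0.  ,    1.  ]]), 'shot': 1}
key 0.16 [88.8, 283.6, 135.2, 320.0] ((111.2439193725586, 301.80487060546875), (6.871645927429199, 56.22255325317383), 51.34019470214844)
lock 0.79 [155.4, 228.8, 198.7, 269.5] ((175.94615173339844, 246.03077697753906), (34.48165512084961, 35.101829528808594), 60.2551155090332)
top {'vertical_fov': 52.86214302919895, 'cx': 252.53063806219805, 'cy': 192.61739382875876, 'extrinsics': array([[   0.01,    0.99,   -0.16,  292.37],
       [  -1.  ,    0.01,   -0.01,  -18.08],
       [  -0.01,    0.16,    0.99, 1309.57],
       [   0.  ,    0.  ,    0.  ,    1.  ]]), 'shot': 2}
lock 0.63 [167.4, 173.8, 191.8, 208.0] ((180.5, 188.0), (32.0, 25.0), 90.0)
lock 0.39 [339.2, 202.4, 346.5, 209.3] ((342.0, 204.5), (9.0, 8.0), 90.0)
stand 0.56 [328.6, 192.9, 353.2, 222.2] ((338.9705810546875, 206.8824005126953), (22.47058868408203, 18.41176414489746), 61.927513122558594)
wrist {'vertical_fov': 64.07187629623692, 'cx': 255.4246916488993, 'cy': 189.67925110817907, 'extrinsics': array([[   0.41,    0.88,    0.26,  328.56],
       [  -0.91,    0.39,    0.12, -538.56],
       [   0.  ,   -0.28,    0.96,  385.16],
       [   0.  ,    0.  ,    0.  ,    1.  ]]), 'shot': 3}
```

View pics/a0.png

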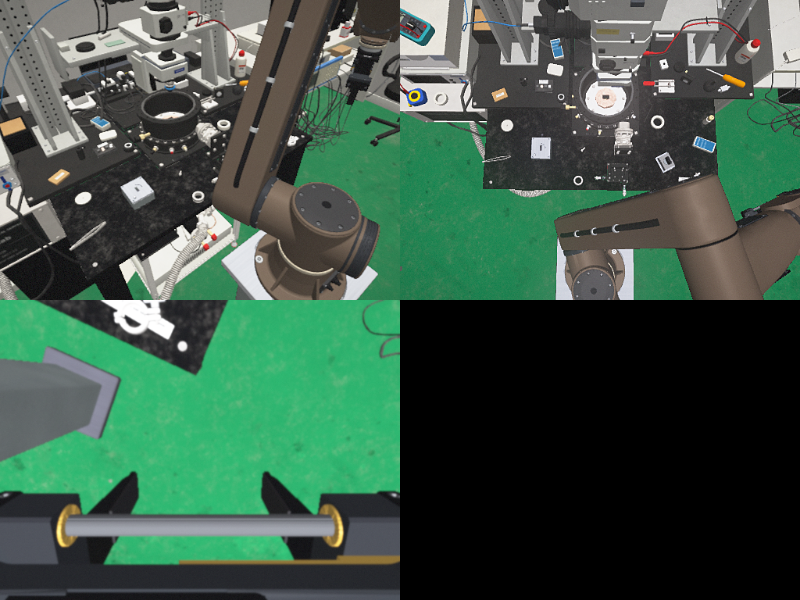

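The composite shows the lock (top camera, near px 180,188) and the stand with the key (near px 340,206). The arm stands off to the right, clear of both.

```bash
python3 - <<'E'
from h import *
np.set_printoptions(precision=1,suppress=True)
c=read_camera("top")
print("lock",at_z(c,180,188,40),"stand",at_z(c,339.5,207,38))
for o in ["window_cap","kf_ring_1","tape_roll","kf_clamp","swab_box","tweezers","m6_screw_2"]:
    for r in cut_out(o,c)[:2]:
        b=r["box"]; print(o,round(r["p"],2),at_z(c,(b[0]+b[2])/2,(b[1]+b[3])/2,10))
a=cv2.resize(c["img"][155:245,290:400],None,fx=5,fy=5,interpolation=3); b=cv2.resize(c["img"][155:245,160:210],None,fx=5,fy=5,interpolation=3)
cv2.imwrite("pics/b.png",np.hstack([a,b]))
E
```

```text
lock [508.4 234.8  40. ] stand [ 448.5 -295.7   38. ]
window_cap 0.8 [609.8 403.   10. ]
window_cap 0.71 [ 630.7 -272.2   10. ]
tape_roll 0.73 [ 630.  -268.2   10. ]
swab_box 0.56 [ 526.2 -464.2   10. ]
tweezers 0.16 [512.3 228.6  10. ]
m6_screw_2 0.32 [368.2  74.   10. ]
```

View pics/b.png

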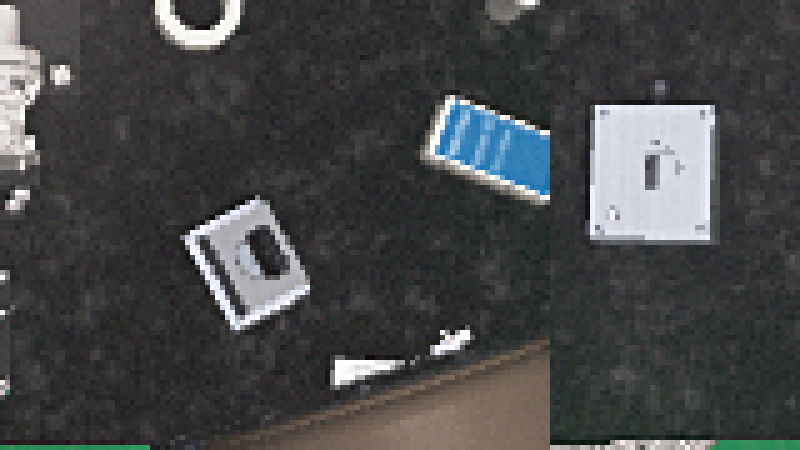

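The crop shows the stand, turned about 30°, with the bow in the middle of it, and the lock squared to world x with its slot along x. I'll move the wrist camera over the stand.

Emit:
{"api": "jog_arm", "payload": {
  "motion": [
    [[42,-25,0],0],
    [[84,-50,0],0],
    [[126,-75,0],0],
    [[168,-100,0],0],
    [[200,-120,0],0]
  ]
}}

```text
t: 1.5
eef_pos: [390.7, -376.3, 239.9]
tcp_rot: [3.141, -0.0, 0.423]
ft_force: [-0.3, -0.2, 0.4]
opening: 0.999
grip_force: 0.0
```

Emit:
{"api": "jog_arm", "payload": {
  "motion": [
    [[40,-24,0],0],
    [[87,-52,0],-0.07],
    [[87,-52,0],-0.14],
    [[87,-52,0],-0.14],
    [[87,-52,0],-0.14]
  ]
}}

```text
t: 2.0
eef_pos: [447.5, -295.7, 239.7]
tcp_rot: [3.141, 0.0, 0.561]
ft_force: [-0.9, 0.5, 0.1]
opening: 1.001
grip_force: 0.0
```

```bash
cat > look.py <<'E'
from h import *
import sys
np.set_printoptions(precision=3,suppress=True)
s=state(); print(s["t"],s["eef_pos"],s["tcp_rot"],s["joints"],s["ft_force"],s["moment"])
c=read_camera("wrist"); cv2.imwrite(f"pics/{sys.argv[1]}.png",cv2.resize(c["img"],None,fx=1.5,fy=1.5))
for o in sys.argv[2:]:
    for r in cut_out(o,c)[:2]:
        m=r["region"]; R=cv2.minAreaRect(np.argwhere(m)[:,::-1].astype(np.float32)); print(o,round(r["p"],2),r["box"],cv2.boxPoints(R).tolist())
import pickle; pickle.dump(c,open("c.pkl","wb"))
E
python3 look.py w1 key stand
```

```text
2.0 [ 447.52  -295.665  239.697] [3.141 0.    0.561] [-0.707  0.365  1.776 -0.     1.     0.303] [-0.88   0.467  0.1  ] [-0.009  0.005 -0.044]
key 0.65 [251.0, 158.6, 273.2, 191.7] [[245.6715850830078, 164.48817443847656], [268.0029602050781, 155.2928924560547], [280.90533447265625, 186.62721252441406], [258.5739440917969, 195.82249450683594]]
key 0.28 [234.4, 135.5, 290.5, 193.2] [[233.80384826660156, 193.4844970703125], [238.63111877441406, 132.33929443359375], [287.8768310546875, 136.22711181640625], [283.049560546875, 197.372314453125]]
stand 0.78 [235.4, 137.8, 289.9, 194.0] [[234.62942504882812, 192.81764221191406], [239.27059936523438, 132.4823455810547], [287.4470520019531, 136.18821716308594], [282.8058776855469, 196.5235137939453]]
```

View pics/w1.png

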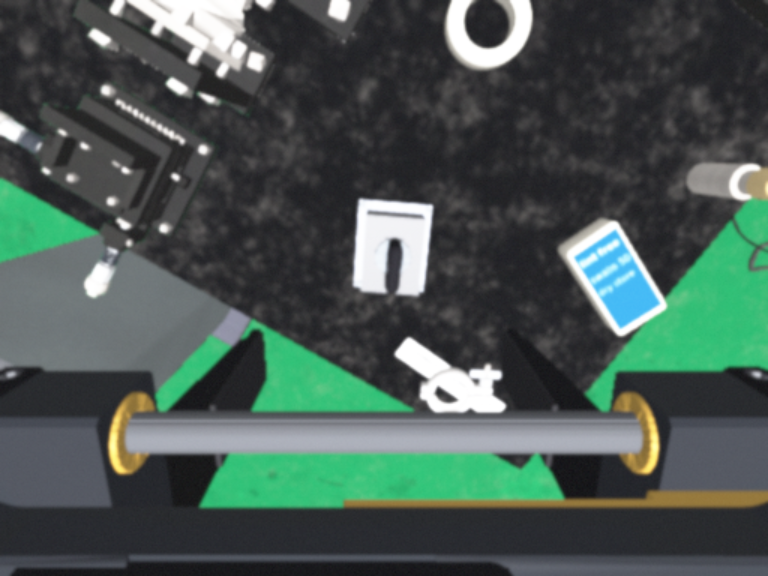

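The wrist view shows the stand at about (395,248) in the enlarged picture, with the key bow upright in it and slightly rotated. I'll compute the poses.

```bash
cat > top.py <<'E'
from h import *
import pickle
np.set_printoptions(precision=3,suppress=True)
c=pickle.load(open("c.pkl","rb"))
P=[at_z(c,*p,6) for p in [(234.6,192.8),(239.3,132.5),(287.4,136.2),(282.8,196.5)]]
print(np.array(P),"centre",np.mean(P,0)); 
for i,j in [(0,1),(3,2),(1,2),(0,3)]: d=P[j]-P[i]; print(np.linalg.norm(d),np.arctan2(d[1],d[0]))
ctr=np.mean(P,0); print("proj slot",proj(c,[ctr[0],ctr[1],38]),"bow top",proj(c,[ctr[0],ctr[1],86]))
a=c["img"][115:215,205:315]; cv2.imwrite("pics/k1.png",cv2.resize(a,None,fx=6,fy=6,interpolation=2))
E
python3 top.py
```

```text
[[ 402.765 -293.494    6.   ]
 [ 471.755 -258.635    6.   ]
 [ 499.294 -310.871    6.   ]
 [ 431.711 -348.993    6.   ]] centre [ 451.381 -302.998    6.   ]
77.29635389745488 0.4678500179193229
77.59329049049518 0.5135863141737713
59.050132362592414 -1.0856183415737002
62.594067214751334 -1.0900474127272788
proj slot (np.float64(261.5119762414257), np.float64(171.0082011528348)) bow top (np.float64(262.46458535046935), np.float64(181.60107104821935))
```

View pics/k1.png

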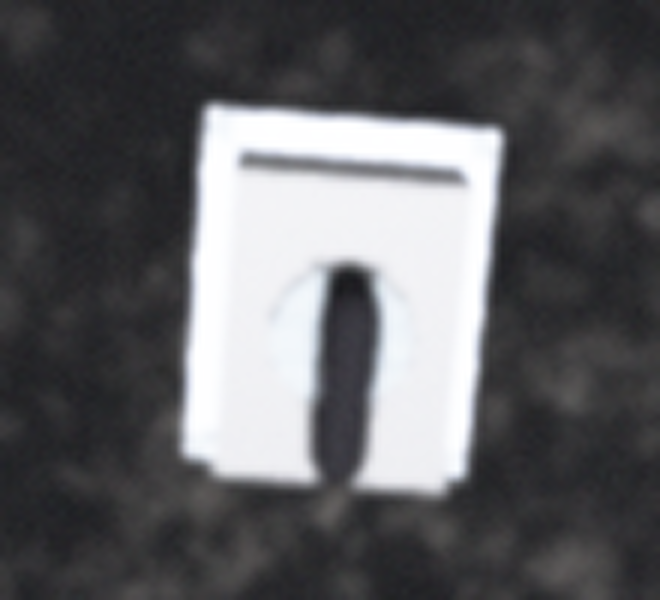

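```bash
cat > st.py <<'E'
from h import *
import pickle
np.set_printoptions(precision=3,suppress=True)
c=pickle.load(open("c.pkl","rb"))
q=lambda u,v:(205+u/6-.4,115+v/6-.4)
P=np.array([at_z(c,*q(*p),38) for p in [(213,478),(239,174),(468,183),(447,492)]])
print(P,"centre",P.mean(0))
for i,j in [(0,1),(3,2),(1,2),(0,3)]: d=P[j]-P[i]; print(np.linalg.norm(d),np.arctan2(d[1],d[0]))
x,y=P.mean(0)[:2]
# collar: ellipse extents at z=43
L,R=at_z(c,*q(270,335),43),at_z(c,*q(412,345),43); print("collar LR mid",(L+R)/2,np.linalg.norm(L-R))
# predicted bow corner projections
for yaw in (.5,.56,.44):
  Rz=np.array([[np.cos(yaw),-np.sin(yaw)],[np.sin(yaw),np.cos(yaw)]])
  o=[]
  for X,Y,z in [(-17,5,86),(-17,-5,86),(17,5,86),(17,-5,86),(17,5,46),(17,-5,46)]:
    p=np.array([x,y])+Rz@[X,Y]; u,v=proj(c,[*p,z]); o.append([round((u-205+.4)*6),round((v-115+.4)*6)])
  print(yaw,o)
E
python3 st.py
```

```text
[[ 414.097 -296.667   38.   ]
 [ 467.856 -269.645   38.   ]
 [ 489.387 -307.087   38.   ]
 [ 436.25  -337.38    38.   ]] centre [ 451.898 -302.695   38.   ]
60.16840514361225 0.46576253929748695
61.164898139393706 0.5181329643760539
43.19147027990452 -1.0489284573189852
46.34985904877836 -1.0724634057383393
collar LR mid [ 451.992 -302.398   43.   ] 27.115262821040286
0.5 [[311, 493], [370, 497], [324, 297], [384, 301], [322, 254], [375, 258]]
0.56 [[317, 495], [376, 495], [318, 299], [378, 299], [316, 256], [370, 256]]
0.44 [[306, 491], [364, 498], [330, 296], [390, 303], [327, 253], [381, 260]]
```

Emit:
{"api": "jog_arm", "payload": {
  "motion": [
    [[0,4,40],0.065],
    [[0,8,80],0.065],
    [[0,8,120],0.065],
    [[0,8,120],0.065],
    [[0,8,120],0.065]
  ]
}}

```text
t: 2.65
eef_pos: [451.7, -302.8, 120.1]
tcp_rot: [-3.141, 0.0, 0.496]
ft_force: [0.1, 0.9, 0.9]
opening: 1.001
grip_force: 0.0
```

```bash
python3 look.py w2 key stand
```

```text
2.65 [ 451.72  -302.794  120.101] [-3.141  0.     0.496] [-0.712  0.533  1.879 -0.     0.73   0.363] [0.136 0.881 0.898] [-0.046 -0.021 -0.009]
key 0.67 [238.2, 185.2, 270.6, 247.8] [[237.0, 187.0], [271.0, 187.0], [271.0, 248.0], [237.0, 248.0]]
stand 0.73 [218.1, 151.3, 293.7, 235.3] [[220.0, 148.0], [289.0, 148.0], [289.0, 238.0], [220.0, 238.0]]
```

View pics/w2.png

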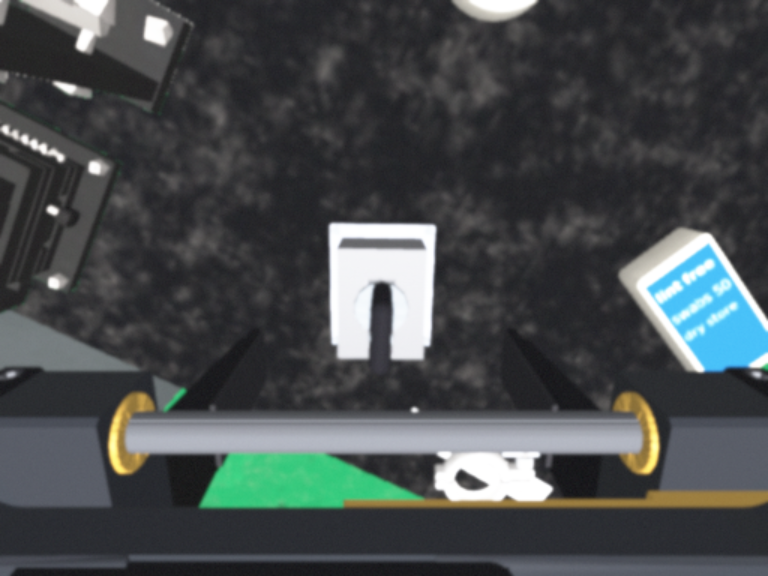

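The picture confirms the key at column 381, centred between the fingers (262–507) and square to them. I'll go down and close.

Emit:
{"api": "jog_arm", "payload": {
  "motion": [
    [[0,0,30],0],
    [[0,0,47],0],
    [[0,0,47],0],
    [[0,0,47],0],
    [[0,0,47],0]
  ]
}}

```text
t: 3.3
eef_pos: [452.5, -302.6, 74.2]
tcp_rot: [3.139, -0.001, 0.498]
ft_force: [-0.6, -0.5, -0.2]
opening: 1.001
grip_force: 0.0
```

Emit:
{"api": "jog_arm", "payload": {
  "motion": [
    [[0,0,0],0],
    [[0,0,0],0],
    [[0,0,0],0],
    [[0,0,0],0],
    [[0,0,0],0]
  ],
  "grip": 1
}}

```text
t: 3.8
eef_pos: [451.9, -302.2, 72.7]
tcp_rot: [3.141, 0.0, 0.498]
ft_force: [0.3, -0.5, 0.1]
opening: 0.64
grip_force: 0.0
```

Emit:
{"api": "jog_arm", "payload": {
  "motion": [
    [[0,0,0],0],
    [[0,0,0],0],
    [[0,0,0],0],
    [[0,0,0],0],
    [[0,0,0],0]
  ]
}}

```text
t: 4.3
eef_pos: [451.9, -302.2, 72.6]
tcp_rot: [3.142, 0.0, 0.498]
ft_force: [0.4, 0.6, 1.1]
opening: 0.215
grip_force: 0.0
```

Emit:
{"api": "jog_arm", "payload": {
  "motion": [
    [[0,0,0],0],
    [[0,0,0],0],
    [[0,0,0],0],
    [[0,0,0],0],
    [[0,0,0],0]
  ]
}}

```text
t: 4.8
eef_pos: [451.9, -302.1, 72.6]
tcp_rot: [-3.142, 0.0, 0.498]
ft_force: [-1.0, 0.7, 0.3]
opening: 0.104
grip_force: 30.0
```

Emit:
{"api": "jog_arm", "payload": {
  "motion": [
    [[0,0,-5],0],
    [[0,0,-15],0],
    [[0,0,-40],0],
    [[0,0,-80],0],
    [[0,0,-80],0]
  ]
}}

```text
t: 5.3
eef_pos: [453.3, -303.2, 157.6]
tcp_rot: [3.134, -0.003, 0.498]
ft_force: [0.2, 0.6, -1.1]
opening: 0.104
grip_force: 30.0
```

```bash
python3 look.py w3 key
```

```text
5.3 [ 453.319 -303.242  157.55 ] [ 3.134 -0.003  0.498] [-0.711  0.478  1.849 -0.     0.807  0.362] [ 0.205  0.61  -1.144] [-0.013  0.013  0.027]
```

View pics/w3.png

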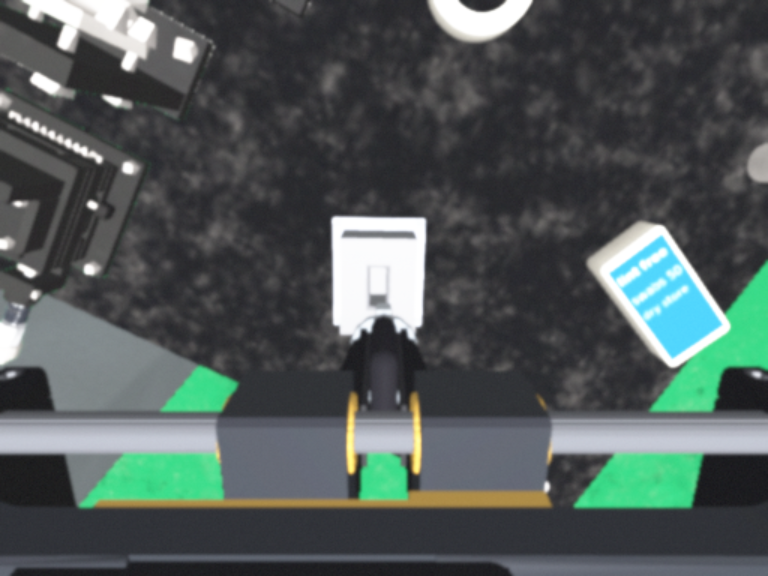

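The key is held between the fingers, and the empty stand slot shows at (378,285). I'll lift and carry it to the lock, turning to yaw π to suit the wrist range.

Emit:
{"api": "jog_arm", "payload": {
  "motion": [
    [[0,0,-35],0],
    [[0,0,-70],0],
    [[0,0,-105],0],
    [[0,0,-135],0],
    [[0,0,-142],0]
  ]
}}

```text
t: 5.9
eef_pos: [452.3, -302.4, 296.8]
tcp_rot: [3.139, -0.001, 0.498]
ft_force: [-1.1, -0.0, -1.1]
opening: 0.102
grip_force: 30.0
```

Emit:
{"api": "jog_arm", "payload": {
  "motion": [
    [[17,-39],0,0],
    [[34,-79,0],0],
    [[51,-118,0],0],
    [[68,-158,0],0],
    [[85,-198,0],0]
  ]
}}

```text
invalid input at $.motion[0]: expected 2 entries
```

Emit:
{"api": "jog_arm", "payload": {
  "motion": [
    [[17,-39,0],0],
    [[34,-79,0],0],
    [[51,-118,0],0],
    [[68,-158,0],0],
    [[85,-198,0],0]
  ]
}}

```text
t: 6.4
eef_pos: [431.1, -85.9, 293.1]
tcp_rot: [-3.14, 0.002, 0.497]
ft_force: [1.0, -0.2, -0.8]
opening: 0.102
grip_force: 30.0
```

Emit:
{"api": "jog_arm", "payload": {
  "motion": [
    [[26,-31,0],-0.145],
    [[51,-62,0],-0.29],
    [[77,-94,0],-0.435],
    [[103,-125,0],-0.58],
    [[128,-156,0],-0.725]
  ]
}}

```text
t: 6.9
eef_pos: [469.6, 112.3, 293.0]
tcp_rot: [-3.139, 0.001, 1.229]
ft_force: [-0.6, -0.2, -1.0]
opening: 0.107
grip_force: 30.0
```

Emit:
{"api": "jog_arm", "payload": {
  "motion": [
    [[33,-2,0],-0.145],
    [[66,-4,0],-0.29],
    [[98,-5,0],-0.435],
    [[125,-7,0],-0.58],
    [[130,-7,0],-0.725]
  ]
}}

```text
t: 7.4
eef_pos: [507.7, 237.4, 292.3]
tcp_rot: [-3.139, -0.0, 1.956]
ft_force: [-0.1, -0.7, -1.1]
opening: 0.105
grip_force: 30.0
```

Emit:
{"api": "jog_arm", "payload": {
  "motion": [
    [[0,0,0],-0.145],
    [[0,0,0],-0.29],
    [[0,0,0],-0.435],
    [[0,0,0],-0.58],
    [[0,0,0],-0.725]
  ]
}}

```text
t: 7.9
eef_pos: [507.3, 235.1, 292.6]
tcp_rot: [-3.139, -0.002, 2.679]
ft_force: [-0.7, -0.2, -0.5]
opening: 0.105
grip_force: 30.0
```

Emit:
{"api": "jog_arm", "payload": {
  "motion": [
    [[0,0,0],-0.145],
    [[0,0,20],-0.29],
    [[0,0,40],-0.435],
    [[0,0,60],-0.469],
    [[0,0,60],-0.469]
  ]
}}

```text
t: 8.4
eef_pos: [506.4, 234.7, 230.9]
tcp_rot: [-3.139, -0.006, -3.141]
ft_force: [0.3, 1.3, -0.8]
opening: 0.105
grip_force: 30.0
```

```bash
python3 look.py w4 lock key; python3 - <<'E'
from h import *; import pickle
c=pickle.load(open("c.pkl","rb"))
print(proj(c,[508.4,234.8,40]))
E
```

```text
8.4 [506.36  234.722 230.9  ] [-3.139 -0.006 -3.141] [ 0.316  0.408  1.732 -0.     1.009 -1.255] [ 0.265  1.308 -0.776] [ 0.091 -0.201 -0.081]
lock 0.75 [219.2, 130.8, 293.9, 213.4] [[221.0, 131.0], [293.0, 131.0], [293.0, 211.0], [221.0, 211.0]]
key 0.71 [355.0, 221.7, 401.5, 269.2] [[344.0000305175781, 246.00003051757812], [378.0000305175781, 212.00003051757812], [410.5000305175781, 244.50003051757812], [376.5000305175781, 278.5000305175781]]
key 0.65 [235.4, 202.1, 278.5, 273.2] [[225.37002563476562, 268.2978515625], [240.64979553222656, 198.01083374023438], [280.0072021484375, 206.56680297851562], [264.7274169921875, 276.85382080078125]]
(np.float64(257.14656795351755), np.float64(176.48846951097698))
```

View pics/w4.png

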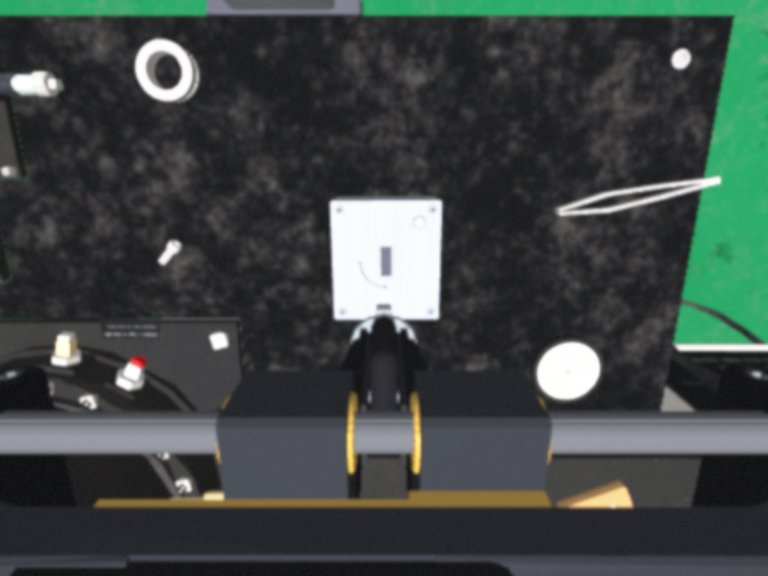

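The slot is at (386,262) in the enlarged picture, vertical in the image, which is along world x. I'll refine the slot centre and compare with a second, lower look.

```bash
cat > slot.py <<'E'
from h import *
import sys
np.set_printoptions(precision=3,suppress=True)
for k in range(2):
    c=read_camera("wrist"); s=state()
    E=np.array(c["extrinsics"]); 
    u,v=proj(c,[509,234.8,40]); u,v=int(u),int(v); g=cv2.cvtColor(c["img"],cv2.COLOR_BGR2GRAY)
    r=int(sys.argv[1]); w=g[v-r:v+r,u-r:u+r].astype(float)
    lo,hi=w.min(),np.median(w); W=np.clip((hi-w)/(hi-lo),0,1); W[W<.35]=0
    n,lab=cv2.connectedComponents((W>0).astype(np.uint8)); cnt=[(W*(lab==i)).sum() for i in range(1,n)]; W=W*(lab==1+np.argmax(cnt))
    yy,xx=np.mgrid[v-r:v+r,u-r:u+r]; m=W.sum(); cu,cv_=(W*xx).sum()/m,(W*yy).sum()/m
    C=np.cov(np.vstack([xx.ravel(),yy.ravel()]),aweights=W.ravel()+1e-9); l,V=np.linalg.eigh(C)
    p=at_z(c,cu,cv_,40); q=at_z(c,cu+V[0,1]*10,cv_+V[1,1]*10,40)-p
    print(s["t"],s["eef_pos"],s["tcp_rot"],"px",cu,cv_,m,"slot",p,"yaw",np.arctan2(q[1],q[0]),"len",np.sqrt(12*l))
E
python3 slot.py 14
```

```text
8.6 [507.999 235.328 235.07 ] [3.141 0.001 3.141] px 256.0516020728414 170.68024231807897 114.175 slot [505.235 234.492  40.   ] yaw 5.246059721487337e-05 len [ 6.46  18.981]
8.65 [508.02  235.294 235.252] [3.141 0.001 3.141] px 256.0052497375131 170.3962801859907 112.05042016806723 slot [505.294 234.544  40.   ] yaw -0.00034046267517369753 len [ 6.393 18.88 ]
```

Emit:
{"api": "jog_arm", "payload": {
  "motion": [
    [[0,0,40],0],
    [[0,0,80],0],
    [[0,0,80],0],
    [[0,0,80],0],
    [[0,0,80],0]
  ]
}}

```text
t: 9.15
eef_pos: [508.7, 235.5, 156.7]
tcp_rot: [3.141, 0.003, -3.142]
ft_force: [0.4, 0.1, -0.7]
opening: 0.106
grip_force: 30.0
```

```bash
cat > ov.py <<'E'
from h import *
import pickle
np.set_printoptions(precision=3,suppress=True)
c=read_camera("wrist"); s=state(); pickle.dump(c,open("c2.pkl","wb"))
T=np.array(s["eef_pos"]); print(s["t"],T,s["tcp_rot"],s["moment"])
x0,y0,x1,y1=195,130,320,265; k=4
im=cv2.resize(c["img"][y0:y1,x0:x1],None,fx=k,fy=k,interpolation=cv2.INTER_CUBIC)
def pl(pts,col,cl=True):
    P=np.array([proj(c,p) for p in pts]); P=((P-[x0,y0]+.5)*k).astype(np.int32); cv2.polylines(im,[P],cl,col,1)
a=np.linspace(0,2*np.pi,60)
pl([T+[14*np.cos(t),14*np.sin(t),-29.6] for t in a],(0,0,255))
pl([T+[14*np.cos(t),14*np.sin(t),-34.6] for t in a],(0,200,255))
L=np.array([506.,234.5,40])
pl([L+[sx*45,sy*40,0] for sx,sy in [(1,1),(1,-1),(-1,-1),(-1,1)]],(0,160,0))
pl([L+[sx*11.7,sy*4.2,0] for sx,sy in [(1,1),(1,-1),(-1,-1),(-1,1)]],(255,0,0))
cv2.imwrite("pics/ov.png",im)
E
python3 ov.py; python3 slot.py 14
```

```text
9.2 [508.63  235.509 156.72 ] [ 3.141  0.003 -3.142] [ 0.097 -0.096  0.043]
9.25 [508.524 235.461 156.531] [ 3.141  0.003 -3.141] px 255.8159354697423 191.50974523687862 219.184 slot [507.927 234.649  40.   ] yaw -0.01090493389990082 len [ 8.756 28.114]
9.3 [508.334 235.404 156.248] [ 3.141  0.003 -3.142] px 255.8364640482505 191.5911419540021 218.43650793650795 slot [507.777 234.612  40.   ] yaw -0.008773485693885254 len [ 8.728 28.108]
```

View pics/ov.png

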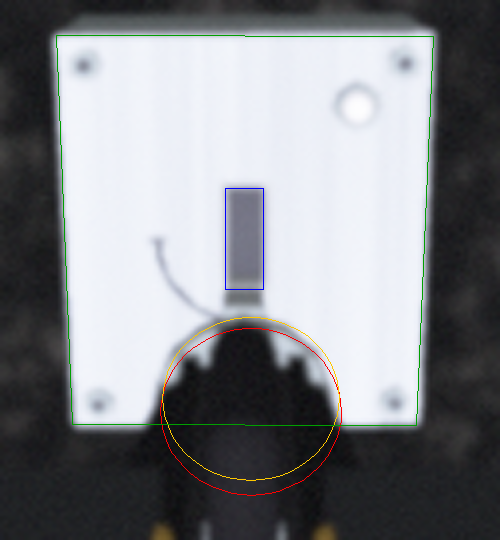

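The overlay fits: the lock is at about (506, 234.5). The dark bar at (244,298), just below the slot, is the front end of the key's bit, so I can measure the bit directly.

```bash
python3 - <<'E'
from h import *; import pickle
np.set_printoptions(precision=2,suppress=True)
c=pickle.load(open("c2.pkl","rb")); T=np.array([508.63,235.51,156.72])
px=lambda p:(np.array(proj(c,p))-[195,130]+.5)*4
for x in (-13,-11,-9):
  for z in (-55.6,-45.6): print(x,z,px(T+[x,-3.5,z]),px(T+[x,3.5,z]))
g=cv2.cvtColor(c["img"],cv2.COLOR_BGR2GRAY)
print("col255",list(zip(range(172,212),g[172:212,254:257].mean(1).astype(int))))
for v in (185,195,200,204): print(v,list(zip(range(247,265),g[v,247:265])))
E
```

```text
-13 -55.6 [230.23 281.36] [270.84 281.38]
-13 -45.6 [229.56 300.41] [272.11 300.43]
-11 -55.6 [230.26 292.35] [270.77 292.37]
-11 -45.6 [229.6  311.88] [272.03 311.9 ]
-9 -55.6 [230.29 303.29] [270.69 303.31]
-9 -45.6 [229.63 323.28] [271.94 323.3 ]
col255 [(172, np.int64(240)), (173, np.int64(240)), (174, np.int64(237)), (175, np.int64(229)), (176, np.int64(198)), (177, np.int64(154)), (178, np.int64(126)), (179, np.int64(119)), (180, np.int64(118)), (181, np.int64(119)), (182, np.int64(119)), (183, np.int64(119)), (184, np.int64(120)), (185, np.int64(120)), (186, np.int64(119)), (187, np.int64(120)), (188, np.int64(121)), (189, np.int64(121)), (190, np.int64(120)), (191, np.int64(120)), (192, np.int64(120)), (193, np.int64(120)), (194, np.int64(119)), (195, np.int64(119)), (196, np.int64(118)), (197, np.int64(116)), (198, np.int64(115)), (199, np.int64(121)), (200, np.int64(137)), (201, np.int64(150)), (202, np.int64(136)), (203, np.int64(118)), (204, np.int64(111)), (205, np.int64(124)), (206, np.int64(158)), (207, np.int64(184)), (208, np.int64(173)), (209, np.int64(134)), (210, 
[... 939 characters left out ...]
.uint8(202)), (252, np.uint8(160)), (253, np.uint8(140)), (254, np.uint8(138)), (255, np.uint8(137)), (256, np.uint8(138)), (257, np.uint8(139)), (258, np.uint8(138)), (259, np.uint8(146)), (260, np.uint8(173)), (261, np.uint8(213)), (262, np.uint8(230)), (263, np.uint8(237)), (264, np.uint8(240))]
204 [(247, np.uint8(239)), (248, np.uint8(239)), (249, np.uint8(233)), (250, np.uint8(208)), (251, np.uint8(157)), (252, np.uint8(120)), (253, np.uint8(112)), (254, np.uint8(112)), (255, np.uint8(111)), (256, np.uint8(112)), (257, np.uint8(112)), (258, np.uint8(114)), (259, np.uint8(124)), (260, np.uint8(173)), (261, np.uint8(221)), (262, np.uint8(237)), (263, np.uint8(239)), (264, np.uint8(240))]
```

Emit:
{"api": "jog_arm", "payload": {
  "motion": [
    [[1.5,0.5,15],0],
    [[1.5,0.5,35],0],
    [[1.5,0.5,50],0],
    [[1.5,0.5,50],0],
    [[1.5,0.5,50],0]
  ]
}}

```text
t: 9.8
eef_pos: [506.6, 235.8, 105.4]
tcp_rot: [3.141, 0.001, -3.141]
ft_force: [-0.3, -0.4, -0.9]
opening: 0.104
grip_force: 30.0
```

Emit:
{"api": "jog_arm", "payload": {
  "motion": [
    [[0,0,0],0],
    [[0,0,0],0],
    [[0,0,0],0],
    [[0,0,0],0],
    [[0,0,0],0]
  ]
}}

```text
t: 10.3
eef_pos: [506.3, 235.7, 104.8]
tcp_rot: [-3.142, 0.0, -3.141]
ft_force: [0.3, 0.3, -0.7]
opening: 0.103
grip_force: 30.0
```

```bash
cat > s.py <<'E'
from h import *
np.set_printoptions(precision=3,suppress=True)
s=state(); print(s["t"],s["eef_pos"],s["tcp_rot"],s["ft_force"],s["moment"],s["joints"])
E
python3 s.py
```

```text
10.3 [506.312 235.677 104.761] [-3.142  0.    -3.141] [ 0.255  0.342 -0.707] [ 0.061 -0.118 -0.038] [ 0.317  0.572  1.855 -0.     0.715 -1.253]
```

Emit:
{"api": "jog_arm", "payload": {
  "motion": [
    [[0,0,3],0],
    [[0,0,6],0],
    [[0,0,9],0],
    [[0,0,11],0],
    [[0,0,11],0]
  ]
}}

```text
t: 10.8
eef_pos: [506.3, 235.7, 93.2]
tcp_rot: [-3.141, -0.0, -3.141]
ft_force: [0.4, 0.8, -0.8]
opening: 0.103
grip_force: 30.0
```

Emit:
{"api": "jog_arm", "payload": {
  "motion": [
    [[0,0,0.5],0],
    [[0,0,1],0],
    [[0,0,1.5],0],
    [[0,0,2],0],
    [[0,0,2],0]
  ]
}}

```text
t: 11.3
eef_pos: [506.3, 235.7, 91.6]
tcp_rot: [-3.142, 0.0, -3.141]
ft_force: [0.0, 0.1, -0.7]
opening: 0.104
grip_force: 30.0
```

Emit:
{"api": "jog_arm", "payload": {
  "motion": [
    [[0,0,2],0],
    [[0,0,4],0],
    [[0,0,6],0],
    [[0,0,8],0],
    [[0,0,8],0]
  ]
}}

```text
t: 11.8
eef_pos: [506.3, 235.7, 83.3]
tcp_rot: [-3.141, -0.0, -3.141]
ft_force: [1.6, 0.6, -0.8]
opening: 0.104
grip_force: 30.0
```

Emit:
{"api": "jog_arm", "payload": {
  "motion": [
    [[0,0,1.5],0],
    [[0,0,3],0],
    [[0,0,4.5],0],
    [[0,0,6],0],
    [[0,0,6],0]
  ]
}}

```text
t: 12.3
eef_pos: [506.0, 235.6, 77.3]
tcp_rot: [-3.141, -0.001, -3.141]
ft_force: [-0.1, -0.5, -1.5]
opening: 0.104
grip_force: 30.0
```

Emit:
{"api": "jog_arm", "payload": {
  "motion": [
    [[0,0,0.5],0],
    [[0,0,1],0],
    [[0,0,1.5],0],
    [[0,0,1.5],0],
    [[0,0,1.5],0]
  ]
}}

```text
t: 12.8
eef_pos: [506.3, 235.7, 76.1]
tcp_rot: [-3.141, 0.0, -3.141]
ft_force: [0.0, 0.2, -0.8]
opening: 0.107
grip_force: 30.0
```

Emit:
{"api": "jog_arm", "payload": {
  "motion": [
    [[0,0,0.5],0],
    [[0,0,1],0],
    [[0,0,1.3],0],
    [[0,0,1.3],0],
    [[0,0,1.3],0]
  ]
}}

```text
t: 13.3
eef_pos: [506.3, 235.7, 74.8]
tcp_rot: [-3.142, 0.0, -3.141]
ft_force: [-0.8, -0.5, -0.4]
opening: 0.1
grip_force: 30.0
```

Emit:
{"api": "jog_arm", "payload": {
  "motion": [
    [[0,0,0.3],0],
    [[0,0,0.5],0],
    [[0,0,0.5],0],
    [[0,0,0.5],0],
    [[0,0,0.5],0]
  ]
}}

```text
t: 13.8
eef_pos: [506.3, 235.7, 74.6]
tcp_rot: [-3.142, 0.0, -3.141]
ft_force: [-1.9, -0.4, 4.9]
opening: 0.103
grip_force: 30.0
```

Emit:
{"api": "jog_arm", "payload": {
  "motion": [
    [[0,0,-0.4],0],
    [[0,0,-0.4],0],
    [[0,0,-0.4],0],
    [[0,0,-0.4],0],
    [[0,0,-0.4],0]
  ]
}}

```text
t: 14.3
eef_pos: [506.3, 235.7, 74.6]
tcp_rot: [-3.141, 0.0, -3.141]
ft_force: [-0.4, 0.3, 0.0]
opening: 0.105
grip_force: 30.0
```

```bash
python3 s.py; cat > m.py <<'E'
from h import *
np.set_printoptions(precision=3,suppress=True)
M=[];F=[]
for i in range(5):
    read_camera("wrist"); s=state(); M.append(s["moment"]); F.append(s["ft_force"])
M=np.array(M);F=np.array(F)
print(s["t"],s["eef_pos"],s["tcp_rot"],"j6",s["joints"][5],"tau6",s["tau"][5],"F",F.mean(0),"M",M.mean(0),"sd",M.std(0),"Mz",M[:,2])
E
python3 m.py
```

```text
14.3 [506.287 235.692  74.65 ] [-3.141  0.    -3.141] [-0.389  0.257  0.046] [ 0.107 -0.154 -0.05 ] [ 0.317  0.618  1.873 -0.     0.65  -1.253]
14.55 [506.274 235.699  74.639] [-3.142 -0.    -3.141] j6 -1.25339482905748 tau6 -0.0005185542431718204 F [ 0.118 -0.013 -0.358] M [ 0.12  -0.178  0.012] sd [0.017 0.026 0.009] Mz [ 0.014  0.011  0.012  0.025 -0.002]
```

Emit:
{"api": "jog_arm", "payload": {
  "motion": [
    [[0,0,0],0.06],
    [[0,0,0],0.12],
    [[0,0,0],0.18],
    [[0,0,0],0.24],
    [[0,0,0],0.3]
  ]
}}

```text
t: 15.05
eef_pos: [506.2, 235.7, 74.7]
tcp_rot: [-3.141, -0.0, 2.839]
ft_force: [-0.8, 0.5, -1.3]
opening: 0.104
grip_force: 30.0
```

```bash
python3 m.py
```

```text
15.3 [506.223 235.666  74.647] [-3.141 -0.     2.843] j6 -0.9550266727139536 tau6 0.02723286277614534 F [-0.429 -0.131 -0.399] M [ 0.065 -0.168 -0.025] sd [0.039 0.024 0.049] Mz [-0.048 -0.084 -0.031  0.063 -0.024]
```

Emit:
{"api": "jog_arm", "payload": {
  "motion": [
    [[0,0,0],0.08],
    [[0,0,0],0.16],
    [[0,0,0],0.24],
    [[0,0,0],0.32],
    [[0,0,0],0.4]
  ]
}}

```text
t: 15.8
eef_pos: [506.3, 235.7, 74.7]
tcp_rot: [-3.141, 0.0, 2.44]
ft_force: [0.4, 0.2, -1.0]
opening: 0.104
grip_force: 30.0
```

Emit:
{"api": "jog_arm", "payload": {
  "motion": [
    [[0,0,0],0.04],
    [[0,0,0],0.08],
    [[0,0,0],0.1],
    [[0,0,0],0.1],
    [[0,0,0],0.1]
  ]
}}

```text
t: 16.3
eef_pos: [506.3, 235.7, 74.7]
tcp_rot: [-3.142, 0.0, 2.343]
ft_force: [1.0, 0.3, -0.6]
opening: 0.102
grip_force: 30.0
```

```bash
python3 m.py
```

```text
16.55 [506.288 235.675  74.705] [-3.142  0.     2.342] j6 -0.4537713177142131 tau6 -0.00967322353972122 F [ 0.069  0.282 -0.953] M [ 0.021 -0.142  0.015] sd [0.032 0.045 0.021] Mz [-0.001  0.035  0.032 -0.018  0.026]
```

Emit:
{"api": "jog_arm", "payload": {
  "motion": [
    [[0,0,0],0.03],
    [[0,0,0],0.06],
    [[0,0,0],0.06],
    [[0,0,0],0.06]
  ]
}}

```text
t: 16.95
eef_pos: [506.2, 235.7, 74.7]
tcp_rot: [-3.142, 0.0, 2.282]
ft_force: [0.4, 0.5, -0.6]
opening: 0.103
grip_force: 30.0
```

```bash
python3 m.py
```

```text
17.2 [506.304 235.693  74.704] [3.142 0.    2.282] j6 -0.3936282202448692 tau6 -0.005854046903550625 F [-0.128 -0.277 -0.723] M [ 0.03  -0.158 -0.009] sd [0.011 0.031 0.024] Mz [-0.007  0.023  0.007 -0.018 -0.049]
```

Now fine steps of 0.04 rad.

Emit:
{"api": "jog_arm", "payload": {
  "motion": [
    [[0,0,0],0.02],
    [[0,0,0],0.04],
    [[0,0,0],0.04]
  ]
}}

```text
t: 17.5
eef_pos: [506.3, 235.7, 74.7]
tcp_rot: [-3.142, 0.0, 2.241]
ft_force: [-0.3, -0.2, -1.2]
opening: 0.106
grip_force: 30.0
```

```bash
python3 m.py
```

```text
17.75 [506.277 235.701  74.689] [-3.142  0.     2.242] j6 -0.35353062315239614 tau6 -3.2717764497647295e-07 F [-0.25   0.118 -0.356] M [ 0.03  -0.133  0.003] sd [0.033 0.033 0.023] Mz [-0.022  0.024  0.01   0.028 -0.026]
```

Emit:
{"api": "jog_arm", "payload": {
  "motion": [
    [[0,0,0],0.02],
    [[0,0,0],0.04],
    [[0,0,0],0.04]
  ]
}}

```text
t: 18.05
eef_pos: [506.3, 235.7, 74.7]
tcp_rot: [-3.142, 0.0, 2.201]
ft_force: [-0.5, 0.2, -1.1]
opening: 0.102
grip_force: 30.0
```

```bash
python3 m.py
```

```text
18.3 [506.257 235.706  74.688] [-3.142  0.     2.202] j6 -0.3135246269901346 tau6 0.00010197781648457749 F [ 0.092 -0.041 -0.998] M [ 0.014 -0.145  0.021] sd [0.015 0.028 0.026] Mz [ 0.008  0.046  0.017  0.052 -0.018]
```

Emit:
{"api": "jog_arm", "payload": {
  "motion": [
    [[0,0,0],0.02],
    [[0,0,0],0.04],
    [[0,0,0],0.04]
  ]
}}

```text
t: 18.6
eef_pos: [506.3, 235.7, 74.7]
tcp_rot: [-3.142, 0.0, 2.161]
ft_force: [-0.8, -0.3, -1.1]
opening: 0.105
grip_force: 30.0
```

```bash
python3 m.py
```

```text
18.85 [506.265 235.705  74.692] [-3.142  0.     2.162] j6 -0.2735334470631366 tau6 0.00013524727364710998 F [ 0.101  0.038 -0.971] M [ 0.037 -0.153  0.021] sd [0.048 0.018 0.039] Mz [ 0.095  0.019  0.01  -0.022  0.004]
```

Emit:
{"api": "jog_arm", "payload": {
  "motion": [
    [[0,0,0],0.02],
    [[0,0,0],0.04],
    [[0,0,0],0.04]
  ]
}}

```text
t: 19.15
eef_pos: [506.3, 235.7, 74.7]
tcp_rot: [-3.142, 0.0, 2.121]
ft_force: [-0.3, 0.6, -0.0]
opening: 0.105
grip_force: 30.0
```

```bash
python3 m.py
```

```text
19.4 [506.263 235.695  74.69 ] [-3.142  0.     2.122] j6 -0.2334965763070015 tau6 0.00014563077911589062 F [-0.11   0.465 -1.23 ] M [-0.01  -0.142  0.014] sd [0.021 0.015 0.024] Mz [-0.031  0.032  0.01   0.029  0.03 ]
```

Emit:
{"api": "jog_arm", "payload": {
  "motion": [
    [[0,0,0],0.02],
    [[0,0,0],0.04],
    [[0,0,0],0.04]
  ]
}}

```text
t: 19.7
eef_pos: [506.2, 235.7, 74.7]
tcp_rot: [-3.141, 0.0, 2.081]
ft_force: [-0.4, -0.1, 0.2]
opening: 0.108
grip_force: 30.0
```

```bash
python3 m.py
```

```text
19.95 [506.226 235.697  74.673] [-3.141  0.     2.082] j6 -0.19350905724517298 tau6 0.003993470018031076 F [-0.56   0.024 -0.381] M [ 0.005 -0.059  0.003] sd [0.027 0.015 0.016] Mz [ 0.024 -0.018 -0.     0.018 -0.009]
```

Emit:
{"api": "jog_arm", "payload": {
  "motion": [
    [[0,0,0],0.015],
    [[0,0,0],0.03],
    [[0,0,0],0.03]
  ]
}}

```text
t: 20.25
eef_pos: [506.2, 235.7, 74.7]
tcp_rot: [-3.141, 0.0, 2.051]
ft_force: [-1.1, -0.9, -0.1]
opening: 0.105
grip_force: 30.0
```

```bash
python3 m.py
```

```text
20.5 [506.201 235.668  74.689] [-3.141  0.     2.052] j6 -0.1634734485022577 tau6 0.04170044674538076 F [-0.74  -0.307 -0.304] M [-0.009  0.062  0.037] sd [0.024 0.017 0.029] Mz [ 0.063  0.023 -0.007  0.073  0.033]
```

Emit:
{"api": "jog_arm", "payload": {
  "motion": [
    [[0,0,0],0.01],
    [[0,0,0],0.02],
    [[0,0,0],0.02]
  ]
}}

```text
t: 20.8
eef_pos: [506.2, 235.7, 74.7]
tcp_rot: [-3.141, 0.0, 2.031]
ft_force: [-1.5, -0.4, 0.2]
opening: 0.1
grip_force: 30.0
```

```bash
python3 m.py
```

```text
21.05 [506.22  235.683  74.665] [-3.141  0.     2.032] j6 -0.14349725644929093 tau6 0.06870764074847102 F [-0.847 -0.345 -0.496] M [-0.08   0.168  0.078] sd [0.046 0.037 0.03 ] Mz [0.112 0.037 0.11  0.077 0.053]
```

The stop is felt: torque rises at the spring's rate, about 0.07 N m at 63.6°. I'll turn back to home.

Emit:
{"api": "jog_arm", "payload": {
  "motion": [
    [[0,0,0],-0.1],
    [[0,0,0],-0.2],
    [[0,0,0],-0.3],
    [[0,0,0],-0.4],
    [[0,0,0],-0.5]
  ]
}}

```text
t: 21.55
eef_pos: [506.6, 235.8, 74.8]
tcp_rot: [3.141, 0.001, 2.536]
ft_force: [-0.7, 0.4, -0.9]
opening: 0.108
grip_force: 30.0
```

Emit:
{"api": "jog_arm", "payload": {
  "motion": [
    [[0,0,0],-0.1],
    [[0,0,0],-0.2],
    [[0,0,0],-0.3],
    [[0,0,0],-0.4],
    [[0,0,0],-0.5]
  ]
}}

```text
t: 22.05
eef_pos: [506.6, 235.8, 74.8]
tcp_rot: [3.141, 0.001, 3.036]
ft_force: [0.3, 0.6, -0.5]
opening: 0.104
grip_force: 30.0
```

Emit:
{"api": "jog_arm", "payload": {
  "motion": [
    [[0,0,0],-0.04],
    [[0,0,0],-0.08],
    [[0,0,0],-0.105],
    [[0,0,0],-0.105],
    [[0,0,0],-0.105]
  ]
}}

```text
t: 22.55
eef_pos: [506.4, 235.7, 74.7]
tcp_rot: [3.142, 0.0, 3.136]
ft_force: [-0.2, -0.6, -0.5]
opening: 0.104
grip_force: 30.0
```

```bash
python3 m.py
```

```text
22.8 [506.267 235.697  74.688] [-3.141  0.     3.137] j6 -1.248100205272875 tau6 0.0074165366822853684 F [ 0.113 -0.218 -0.01 ] M [ 0.085 -0.139  0.001] sd [0.025 0.012 0.017] Mz [ 0.001 -0.031  0.018  0.007  0.009]
```

Emit:
{"api": "jog_arm", "payload": {
  "motion": [
    [[0,0,-1],0],
    [[0,0,-2],0],
    [[0,0,-3.5],0],
    [[0,0,-5],0],
    [[0,0,-5],0]
  ]
}}

```text
t: 23.3
eef_pos: [506.4, 235.7, 80.0]
tcp_rot: [3.142, 0.0, 3.137]
ft_force: [1.1, 0.2, -0.1]
opening: 0.104
grip_force: 30.0
```

Emit:
{"api": "jog_arm", "payload": {
  "motion": [
    [[0,0,-1.5],0],
    [[0,0,-3],0],
    [[0,0,-4.5],0],
    [[0,0,-6],0],
    [[0,0,-6],0]
  ]
}}

```text
t: 23.8
eef_pos: [506.3, 235.7, 85.9]
tcp_rot: [-3.142, 0.0, 3.137]
ft_force: [0.1, -0.1, -0.6]
opening: 0.103
grip_force: 30.0
```

Emit:
{"api": "jog_arm", "payload": {
  "motion": [
    [[0,0,-8],0],
    [[0,0,-16],0],
    [[0,0,-26],0],
    [[0,0,-50],0],
    [[0,0,-90],0]
  ]
}}

```text
t: 24.3
eef_pos: [505.3, 235.4, 175.7]
tcp_rot: [-3.14, -0.004, 3.137]
ft_force: [0.3, 0.4, -0.6]
opening: 0.104
grip_force: 30.0
```

Emit:
{"api": "jog_arm", "payload": {
  "motion": [
    [[0,0,-40],0],
    [[0,0,-80],0.1],
    [[0,0,-110],0.245],
    [[0,0,-124],0.39],
    [[0,0,-124],0.535]
  ]
}}

```text
t: 24.8
eef_pos: [506.3, 235.8, 303.1]
tcp_rot: [3.138, 0.003, 2.596]
ft_force: [0.1, 0.6, -1.3]
opening: 0.106
grip_force: 30.0
```

Emit:
{"api": "jog_arm", "payload": {
  "motion": [
    [[0,0,0],0.145],
    [[0,0,0],0.29],
    [[0,0,0],0.435],
    [[0,0,0],0.58],
    [[0,0,0],0.725]
  ]
}}

```text
t: 25.3
eef_pos: [505.8, 235.6, 300.5]
tcp_rot: [3.141, 0.0, 1.871]
ft_force: [0.0, 0.2, -0.8]
opening: 0.108
grip_force: 30.0
```

```bash
cat > go.py <<'E'
from h import *
import sys
s=state(); x,y,yaw=map(float,sys.argv[1:]); T=s["eef_pos"]; w=s["tcp_rot"][2]
d=np.array([x-T[0],y-T[1]]); a=np.array([np.cos(w),np.sin(w)]); b=np.array([np.sin(w),-np.cos(w)])
print(s["t"],T,w,"shift",d@a,d@b,"turn",(w-yaw+np.pi)%(2*np.pi)-np.pi)
E
python3 go.py 470 112 0.498
```

```text
25.3 [505.82899454 235.61329183 300.53624989] 1.8708737723202287 shift -107.49861606798127 -70.76729689825346 turn 1.3728737723202284
```

Emit:
{"api": "jog_arm", "payload": {
  "motion": [
    [[-21,-14,0],0.145],
    [[-43,-28,0],0.29],
    [[-64,-42,0],0.435],
    [[-86,-57,0],0.58],
    [[-107,-71,0],0.725]
  ]
}}

```text
t: 25.8
eef_pos: [469.9, 111.4, 300.5]
tcp_rot: [3.141, -0.0, 1.146]
ft_force: [0.3, -0.7, -1.1]
opening: 0.105
grip_force: 30.0
```

Emit:
{"api": "jog_arm", "payload": {
  "motion": [
    [[-40,10,0],0.13],
    [[-80,19,0],0.26],
    [[-119,29,0],0.39],
    [[-159,39,0],0.52],
    [[-199,48,0],0.648]
  ]
}}

```text
t: 26.3
eef_pos: [432.8, -90.4, 300.6]
tcp_rot: [3.141, -0.001, 0.499]
ft_force: [1.3, -0.1, -1.5]
opening: 0.105
grip_force: 30.0
```

Emit:
{"api": "jog_arm", "payload": {
  "motion": [
    [[-18,43,0],0],
    [[-37,86,0],0],
    [[-56,129,0],0],
    [[-74,172,0],0],
    [[-84,196,0],0]
  ]
}}

```text
t: 26.8
eef_pos: [454.3, -304.1, 300.3]
tcp_rot: [3.141, 0.0, 0.502]
ft_force: [0.5, 0.9, -1.2]
opening: 0.107
grip_force: 30.0
```

Emit:
{"api": "jog_arm", "payload": {
  "motion": [
    [[0,0,40],0],
    [[0,0,80],0],
    [[0,0,120],0],
    [[0,0,140],0],
    [[0,0,140],0]
  ]
}}

```text
t: 27.3
eef_pos: [453.8, -300.4, 158.0]
tcp_rot: [-3.137, 0.002, 0.504]
ft_force: [0.5, -1.1, -0.4]
opening: 0.102
grip_force: 30.0
```

Emit:
{"api": "jog_arm", "payload": {
  "motion": [
    [[0,0,0],0],
    [[0,0,0],0],
    [[0,0,0],0],
    [[0,0,0],0],
    [[0,0,0],0]
  ]
}}

```text
t: 27.8
eef_pos: [454.9, -301.3, 160.3]
tcp_rot: [3.141, -0.0, 0.504]
ft_force: [-0.8, -0.5, -0.1]
opening: 0.104
grip_force: 30.0
```

```bash
python3 go.py 451.9 -302.1 0.498; python3 - <<'E'
from h import *
c=read_camera("wrist"); s=state()
im=cv2.resize(c["img"][140:270,195:320],None,fx=4,fy=4,interpolation=2)
cv2.imwrite("pics/w5.png",im)
u,v=proj(c,[451.9,-302.6,38]); print((u-195+.5)*4,(v-140+.5)*4)
E
```

```text
27.8 [ 454.85531253 -301.27833099  160.32922012] 0.5038189216486577 shift -2.98478098056901 -0.7071736801085435 turn 0.0058189216486574935
236.9934618752228 215.0687284717801
```

View pics/w5.png

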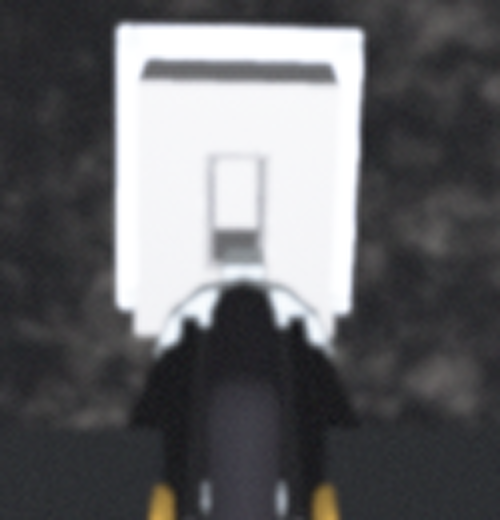

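The picture shows the stand slot centred at (237,210), as predicted, with the key's collar just below it. I'll correct the offset and go down to just above the slot.

Emit:
{"api": "jog_arm", "payload": {
  "motion": [
    [[-3,-0.7,20],0.006],
    [[-3,-0.7,40],0.006],
    [[-3,-0.7,60],0.006],
    [[-3,-0.7,60],0.006],
    [[-3,-0.7,60],0.006]
  ]
}}

```text
t: 28.35
eef_pos: [451.9, -302.1, 100.0]
tcp_rot: [-3.141, 0.0, 0.498]
ft_force: [-0.4, -0.1, -0.7]
opening: 0.107
grip_force: 30.0
```

Emit:
{"api": "jog_arm", "payload": {
  "motion": [
    [[0,0,0],0],
    [[0,0,0],0],
    [[0,0,0],0]
  ]
}}

```text
t: 28.65
eef_pos: [452.0, -302.2, 100.4]
tcp_rot: [3.14, -0.0, 0.498]
ft_force: [-0.0, 0.4, -1.2]
opening: 0.106
grip_force: 30.0
```

```bash
python3 go.py 451.9 -302.1 0.498
```

```text
28.65 [ 451.97954507 -302.22049543  100.44855102] 0.49781124551008715 shift -0.01235367439249671 -0.14385393232460966 turn -0.0001887544899128457
```

Emit:
{"api": "jog_arm", "payload": {
  "motion": [
    [[0,-0.1,3],0],
    [[0,-0.1,6],0],
    [[0,-0.1,8],0],
    [[0,-0.1,10],0],
    [[0,-0.1,10],0]
  ]
}}

```text
t: 29.15
eef_pos: [451.6, -301.9, 89.4]
tcp_rot: [-3.141, 0.0, 0.498]
ft_force: [-0.3, -0.1, -1.3]
opening: 0.102
grip_force: 30.0
```

Emit:
{"api": "jog_arm", "payload": {
  "motion": [
    [[0,0,2],0],
    [[0,0,4],0],
    [[0,0,6],0],
    [[0,0,8],0],
    [[0,0,8],0]
  ]
}}

```text
t: 29.65
eef_pos: [451.6, -301.9, 81.4]
tcp_rot: [-3.141, 0.0, 0.498]
ft_force: [0.1, -0.3, -0.7]
opening: 0.103
grip_force: 30.0
```

Emit:
{"api": "jog_arm", "payload": {
  "motion": [
    [[0,0,2],0],
    [[0,0,4],0],
    [[0,0,6],0],
    [[0,0,7.5],0],
    [[0,0,7.5],0]
  ]
}}

```text
t: 30.15
eef_pos: [451.7, -301.9, 74.0]
tcp_rot: [-3.141, 0.0, 0.498]
ft_force: [-0.3, 0.0, -0.3]
opening: 0.103
grip_force: 30.0
```

Emit:
{"api": "jog_arm", "payload": {
  "motion": [
    [[0,0,0.4],0],
    [[0,0,0.8],0],
    [[0,0,1.2],0],
    [[0,0,1.2],0],
    [[0,0,1.2],0]
  ]
}}

```text
t: 30.65
eef_pos: [451.7, -302.0, 73.1]
tcp_rot: [3.141, -0.0, 0.498]
ft_force: [0.5, -0.0, -1.3]
opening: 0.104
grip_force: 30.0
```

Not quite in contact yet; I'll ease down a little more.

Emit:
{"api": "jog_arm", "payload": {
  "motion": [
    [[0,0,0.3],0],
    [[0,0,0.6],0],
    [[0,0,0.6],0],
    [[0,0,0.6],0],
    [[0,0,0.6],0]
  ]
}}

```text
t: 31.15
eef_pos: [451.7, -302.0, 72.6]
tcp_rot: [3.141, -0.0, 0.498]
ft_force: [-1.3, 0.9, 4.0]
opening: 0.107
grip_force: 30.0
```

Emit:
{"api": "jog_arm", "payload": {
  "motion": [
    [[0,0,0],0],
    [[0,0,0],0],
    [[0,0,0],0],
    [[0,0,0],0],
    [[0,0,0],0]
  ],
  "grip": 0
}}

```text
t: 31.65
eef_pos: [451.7, -302.0, 72.4]
tcp_rot: [3.142, 0.0, 0.498]
ft_force: [0.2, -0.1, -1.0]
opening: 0.467
grip_force: 0.0
```

Emit:
{"api": "jog_arm", "payload": {
  "motion": [
    [[0,0,0],0],
    [[0,0,0],0],
    [[0,0,0],0],
    [[0,0,0],0],
    [[0,0,0],0]
  ]
}}

```text
t: 32.15
eef_pos: [451.7, -302.0, 72.5]
tcp_rot: [3.141, 0.0, 0.498]
ft_force: [-0.6, 0.8, -0.2]
opening: 0.886
grip_force: 0.0
```

Emit:
{"api": "jog_arm", "payload": {
  "motion": [
    [[0,0,-10],0],
    [[0,0,-40],0],
    [[0,0,-80],0],
    [[0,0,-120],0],
    [[0,0,-160],0]
  ]
}}

```text
t: 32.65
eef_pos: [451.5, -301.7, 234.9]
tcp_rot: [3.141, -0.0, 0.498]
ft_force: [-0.1, -0.2, -0.6]
opening: 0.997
grip_force: 0.0
```

Emit:
{"api": "jog_arm", "payload": {
  "motion": [
    [[0,0,0],0],
    [[0,0,0],0],
    [[0,0,0],0],
    [[0,0,0],0],
    [[0,0,0],0]
  ]
}}

```text
t: 33.15
eef_pos: [451.5, -301.8, 231.5]
tcp_rot: [-3.14, 0.001, 0.498]
ft_force: [-1.0, 0.1, -0.6]
opening: 1.001
grip_force: 0.0
```

```bash
python3 - <<'E'
from h import *
c=read_camera("wrist"); s=state(); print(s["t"],s["eef_pos"],s["ft_force"])
cv2.imwrite("pics/w6.png",cv2.resize(c["img"][60:260,130:390],None,fx=3,fy=3,interpolation=2))
E
```

```text
33.2 [ 451.58906167 -301.87880623  231.63212227] [ 0.08905786  0.22460068 -0.06203829]
```

View pics/w6.png

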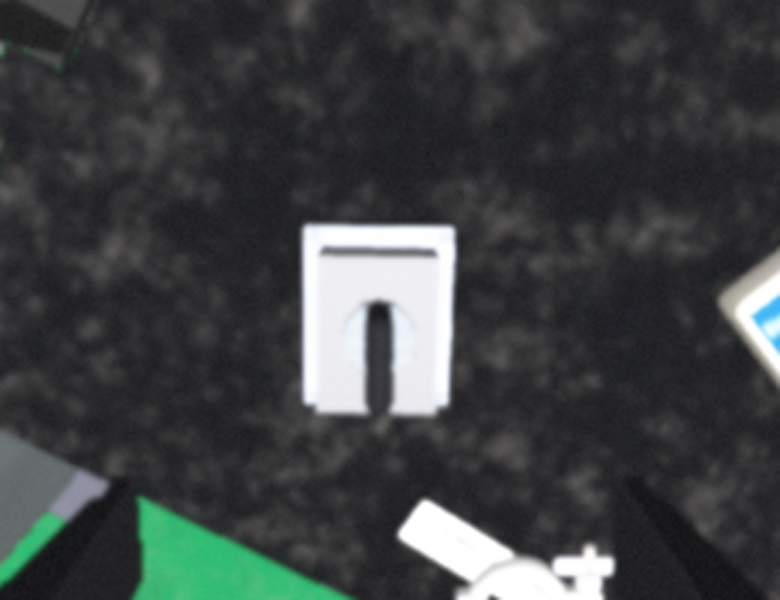

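The key stands upright and seated in the stand (bow at 379,355), and the gripper is open and clear of it.

```bash
python3 -c "
from cell import job_done; print(job_done())"
```

```text
the job is handed in; nothing more can be done
None
```

The interlock reset is done and handed in at about 33 s: I pushed the key home, turned it to its stop (felt at about 62°, about 0.07 N m), turned it back, drew it out and seated it upright in the stand; the judge returned no verdict.

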